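# Run the meter's bar knob up to its stop and press set

## Task

On the steel meter box, turn the bar-shaped knob clockwise until you feel it bear firmly on its end stop (a light twist of about 0.2 N m, do not force it) and leave it there, without brushing the round knobs beside it. Then let go and gently press the small round push button at the end of the row all the way down, and release it. Leave everything else on the bench where it is.

Things in the scene. Friction and masses are not known exactly. Their poses are not given: they have to be found in the camera images.
- case_panel (a point): Centre of the flat top of the fixed steel box, 160 (own x) x 320 (own y) x 70 mm high; z up. On the line 20 mm to its -x side stand four knobs at y = +105, +57, +9, -39 mm (the bar knob in any one of these places, round knobs in the others) and the push button at y = -115 mm. The rest is flat but for a meter scale 5 mm high on the +x side.
- bar_grip (a point): Point on the bar knob's vertical axis, 28 mm above the box's top face. The knob: black plastic bar 12 mm thick (own x), 34 mm long (own y), flat sides from 8 to 36 mm above the top face. The frame turns with it. At the start the bar's y lies 0.4 to 0.8 rad anticlockwise (from above) of the box's y. Friction 0.04 N m.
- round1_top (a point): Centre of the top of a round black knob, 22 mm in diameter, top 32 mm above the top face of the box; a neighbour, not to be touched.
- round2_top (a point): The same: another round knob.
- round3_top (a point): The same: another round knob.
- round1: The fixed collar (32 mm diameter, 8 mm high) under the first round knob with the knob it carries; origin on the box's top face. Not to be touched.
- round2: The same for the second round knob.
- round3: The same for the third round knob.
- bar: Fixed collar under the bar knob, 32 mm diameter, 8 mm high; origin on the box's top. In it, unseen, a springy stop (1.2 N m/rad), met after 0.35 to 1.45 rad of clockwise turn, anew each time. The knob is firmly on it at over 0.14 N m twist at the knob (friction included), harmed above 0.34. Let go, it eases back a little and still touches the stop.
- set_top (a point): Centre of the top of the grey round push button, 20 mm in diameter, its top 21 mm above the box's top face; pressed straight down.
- set_base: The button's round black housing, 36 mm diameter, 12 mm high, with the button in it; origin on the box's top face under the button.
- set (a joint): Travel of the push button, m: 0 up, 0.005 fully down (takes 5 N); it springs back when let go. Do not press it with more than 30 N.
- handheld: Black handheld transceiver standing on the bench to the left, 34 x 58 x 115 mm, plus 14 mm of studs on top; origin at the centre of its underside. Loose bystander.
- stub: Rubber duck antenna stub standing on its brass foot, 24 mm in diameter, 67 mm high; origin at the centre of its underside. Loose bystander.
- bank: Resistor bank lying to the right: aluminium plate 70 x 110 x 8 mm with four ceramic resistors, 30 mm high in all; origin at the centre of its underside. Loose bystander.

How it is judged:
By the outcome, as a careful person would: the job done as asked, in the order asked, and still so for the second after the job is handed in, with the robot touching nothing.
It also fails if it takes over 72 s, if anything falls off the work surface, if the arm or the gripper's body presses on something with over 40 N, if the wrist force passes 120 N, or if a joint passes its speed limit or range.

## Robot

A 6-joint arm with a two-finger parallel gripper is mounted at the origin on the work surface. World frame = base frame: x ahead of the robot, y to its left, z up, the work surface at z = 0. Lengths are in m, angles in degrees, forces in N, time in s.
With the tool pointing down it reaches from about 0.35 to 0.875 m from the base axis. Payload 4.2 kg.
Tool frame: the origin (TCP) lies midway between the tips of the shut fingers; the grasp point (between the pads) lies r.grasp_offset behind it (r.grasp_offset is the distance from the TCP to the grasp point, in m); z points along the fingers, y is the direction in which the jaws open and shut (so a half turn about z gives the same grasp; the last joint's range is limited). The gripper opens to 87 mm and grips with 3 to 60 N. Pads are 19 mm wide; open, the fingers measure 117 mm over their backs; the gripper's body (75 mm by 190 mm) begins 51 mm behind the grasp point.
Start: joints at [83.285, 22.042, 0.453, 0, -68.411, -14.817], TCP at [0.229, 0.581, 0.223] pointing down, gripper open.
Joint ranges: [-179.83, 179.83], [-69.29, 118.12], [-61.27, 80.66], [-181.25, 117.63], [-171.15, -9.14], [-177.46, 177.46]. Speed limits (degrees/s): [159.86, 159.86, 180, 180, 180, 180].

## Interface

Orientations are given as a 3x3 rotation matrix whose columns are the frame's x, y, z axes.
In Python, from station import sense, optics, r gives the robot as it stands. The module is installed in compiled form; this text tells all that it offers.
- The arm moves only by the tool servo_tool, never from a script. Its argument "deltas" is a list of rows, each an object with "slide": the shift along the tool's x, y, z in units of 25 mm (1.0 is 25 mm), a list of three; "spin": the turn about the tool's z in units of 8 degrees (1.0 is 8 degrees). A call has 1 to 10 rows; each row shifts and turns the pose as measured when the row begins, along the tool's axes as they then stand; what a row does not reach is not made up. A row lasts 1/10 s, in which the tool goes at most 50 mm and 8.59 degrees, less where a joint would pass 70% of its speed; a pose out of reach is approached as far as the arm can. A call is refused whole if a number of a shift passes 1 or a number of a turn 1, either way. A call with a gripper value outside its range is refused whole. "gripper" is the closure in counts, from 0 (fully open) to 255 (shut), set as the call begins (left out, the last holds). The fingers move at their own pace and stop on an object; the grip force is fixed at half the most. Time passes only in rows, so rows that do not move let the fingers close. It gives the time, the measured TCP pose, the force and the opening at its end, in the units of the state.
- sense(): the state, without advancing time (a new reading comes with each control period).
- optics.capture(name): name is "scene" or "top" or "wrist"; returns a dict with "frame" (400x640x3 uint8, red, green, blue), "camera_matrix" (3x3 intrinsics, pixels), "k1" (the pictures are not rectified: a ray, as slopes to the right and down, at radius r is drawn at 1 + k1 r^2 times it, then the intrinsics apply), "eye" and "rotation" of the camera in the world. Camera axes: x right, y down, z forward; pixel columns grow to the right and rows downward; lengths in m; the calibration is good to about 2 mm. A picture is of the moment at which its call begins. There is no depth.
- r.finish_job(): hands the job in, once; it reports no verdict.
The state is a dict: "time_s": time; "joints": joint angles; "joint_velocities": joint speeds; "effort": joint torques, N m; "tcp_pos": TCP position; "ee_rot": TCP orientation; "wrist_force": force on the tool from outside, world axes, zero at the start; "moment": the same for the moment, N m; "gripper_width": opening from 0.0 (shut) to 1.0 (fully open).
Only numpy, scipy, OpenCV 4.12 (cv2) and the standard library are available. Lean on these libraries where they do the work, as an engineer would, in place of code of your own. Each camera call takes 0.05 s, during which the arm holds its last target.

## Working session

There is one attempt and no reset: what is moved stays moved. The work goes in short steps, Python scripts to look and compute and a tool call to move; the robot and the scene stay as the last step left them, time stands still between calls to the robot, and variables do not carry over. Pictures are saved under pics/ and viewed, and the job is handed in when it is done.

Besides the shell and the picture viewer there is one more tool, called in YAML: its name, and indented under it one key for each argument. servo_tool: Moves the arm, as the interface text tells. Its arguments: {"type":"object","properties":{"deltas":{"type":"array"},"gripper":{"type":"number"}},"required":["deltas"]}

```bash
mkdir -p pics; cat > h.py <<'E'
import numpy as np, cv2
from station import sense, optics, r
def cap(n,fn=None):
    c=optics.capture(n)
    if fn: cv2.imwrite(f'pics/{fn}.png',c['frame'][:,:,::-1])
    return c
def ray(c,uv):
    K=np.array(c['camera_matrix']);k1=c['k1']
    p=np.linalg.inv(K)@np.array([uv[0],uv[1],1.]);d=p[:2];rd=np.hypot(*d)
    q=rd
    for _ in range(50): q=rd/(1+k1*q*q)
    s=d*(q/rd if rd>0 else 1)
    v=np.array(c['rotation'])@np.array([s[0],s[1],1.])
    return np.array(c['eye']),v/np.linalg.norm(v)
def onz(c,uv,z):
    e,v=ray(c,uv); return e+v*(z-e[2])/v[2]
def proj(c,P):
    q=np.array(c['rotation']).T@(np.array(P)-np.array(c['eye'])); s=q[:2]/q[2]
    s=s*(1+c['k1']*(s@s)); K=np.array(c['camera_matrix']); return (K@np.array([s[0],s[1],1]))[:2]
E
python3 - <<'E'
from h import *
s=sense(); print(s, r.grasp_offset)
for n in ['scene','top','wrist']:
    c=cap(n,n+'0'); print(n,c['camera_matrix'],c['k1'],c['eye'],c['rotation'])
E
```

```text
{'time_s': 0.0, 'joints': array([ 8.32849965e+01,  2.20920773e+01,  3.80839196e-01, -2.92386439e-02,
       -6.84113559e+01, -1.48158147e+01]), 'joint_velocities': array([-0.00727663,  0.14210442,  0.0201999 ,  0.00425997, -0.11809801,
        0.05140605]), 'effort': array([ 5.64942968e-05, -3.90664887e+01,  1.87406266e+01,  4.21995431e+00,
        1.09397108e-02, -1.87571604e-04]), 'tcp_pos': array([0.22914443, 0.58083883, 0.22145233]), 'ee_rot': array([[ 9.30151220e-01, -3.67175963e-01, -7.21444796e-04],
       [-3.67176661e-01, -9.30148922e-01, -2.06946088e-03],
       [ 8.88051928e-05,  2.18980925e-03, -9.99997598e-01]]), 'wrist_force': array([-0.54913589, -0.09084304,  0.68661105]), 'moment': array([0.05554329, 0.02159099, 0.01282604]), 'gripper_width': 1.0007553803755986} 0.0187
scene [[436.79560015   0.         320.04736215]
 [  0.         436.79560015 197.83548013]
 [  0.           0.           1.        ]] 0.0020032429800383414 [1.33460347 0.53359479 0.77919864] [[-0.57619985  0.48424142 -0.65841019]
 [ 0.81721412  0.32908511 -0.47314276]
 [-0.01244234 -0.81068689 -0.58534771]]
top [[411.26441355   0.         317.43990993]
 [  0.         411.26441355 198.43325606]
 [  0.           0.           1.        ]] -0.06982119292600923 [ 0.40501437 -0.02729696  1.20876197] [[ 0.02363141 -0.98774986  0.15424582]
 [-0.99966076 -0.02503708 -0.00717676]
 [ 0.01095071 -0.1540239  -0.98800644]]
wrist [[314.38622505   0.         320.80671528]
 [  0.         314.38622505 200.52050241]
 [  0.           0.           1.        ]] -0.06311062872619908 [0.29860055 0.55441263 0.38325543] [[-0.36823304 -0.89473297 -0.2527001 ]
 [-0.92973221  0.35482774  0.09846468]
 [ 0.00156541  0.27120137 -0.96252136]]
```

View pics/scene0.png

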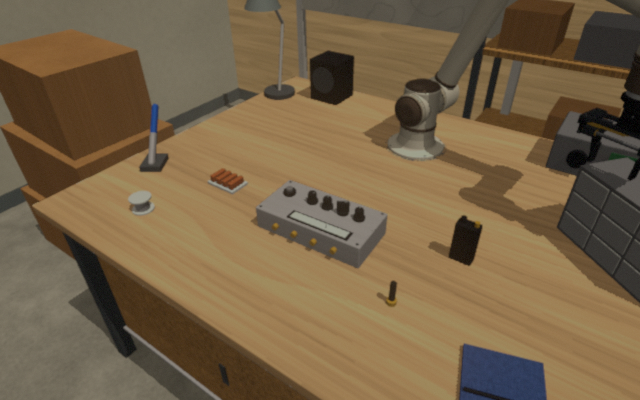

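View pics/top0.png

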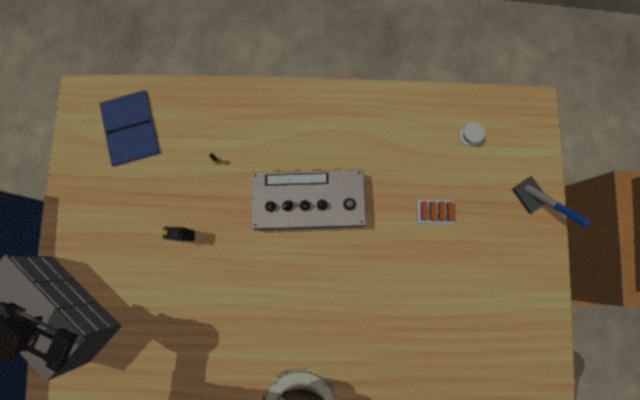

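View pics/wrist0.png

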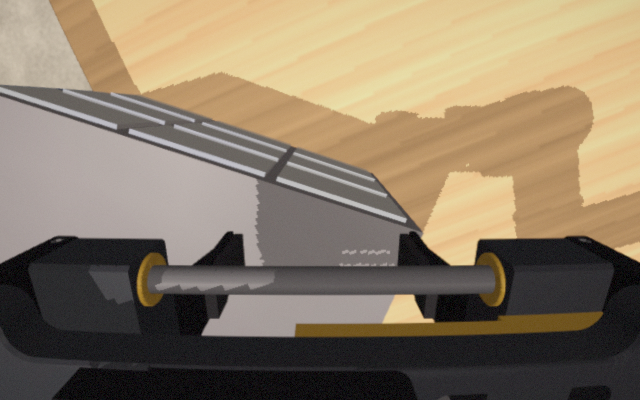

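```bash
python3 - <<'E'
from h import *
a=cv2.imread('pics/top0.png')[155:240,235:375]; cv2.imwrite('pics/topz.png',cv2.resize(a,None,fx=5.5,fy=5.5,interpolation=cv2.INTER_CUBIC))
a=cv2.imread('pics/scene0.png')[170:270,250:395]; cv2.imwrite('pics/scz.png',cv2.resize(a,None,fx=5.5,fy=5.5,interpolation=cv2.INTER_CUBIC))
E
```

```text
(no output)
```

View pics/topz.png

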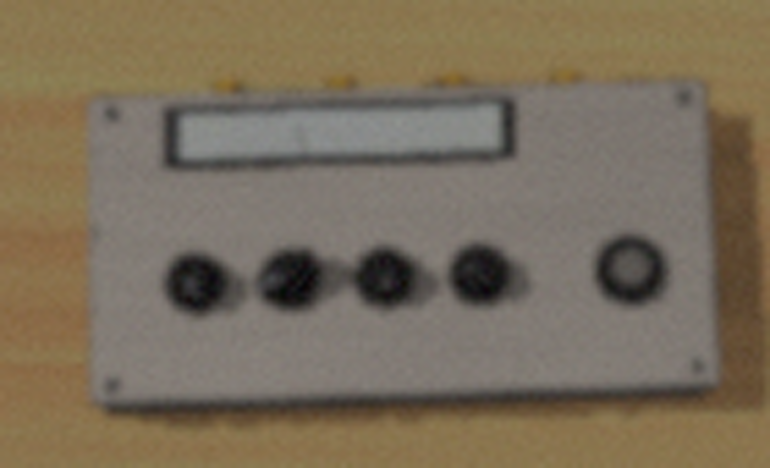

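View pics/scz.png

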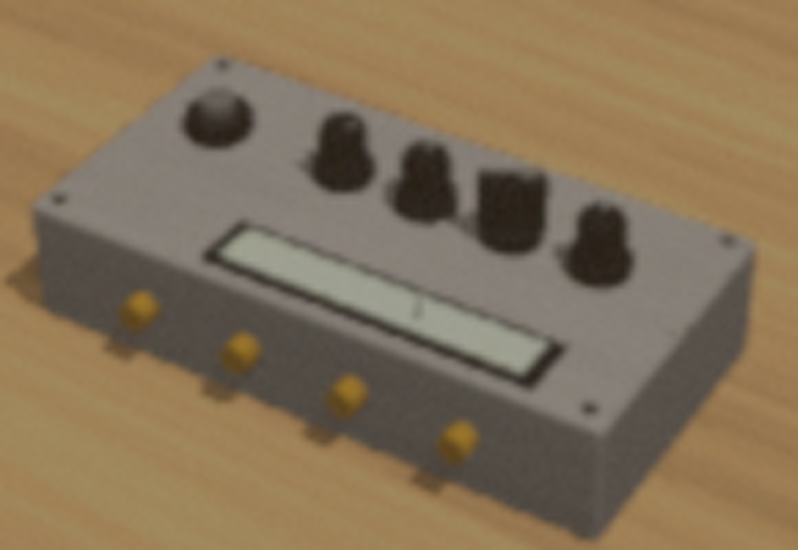

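The bar knob is second from the left at (~288,206) in the top view, at box y=+57. The button is at (~349,204). Next I'll measure the box from its top corners.

```bash
python3 - <<'E'
from h import *
c=cap('top')
f=c['frame']
hsv=cv2.cvtColor(f,cv2.COLOR_RGB2HSV)
m=((hsv[...,1]<50)&(hsv[...,2]>70)).astype(np.uint8); m[:, :245]=0;m[:,372:]=0;m[:163]=0;m[235:]=0
m=cv2.morphologyEx(m,cv2.MORPH_CLOSE,np.ones((15,15)))
m=cv2.morphologyEx(m,cv2.MORPH_OPEN,np.ones((5,5)))
cn=max(cv2.findContours(m,0,1)[0],key=cv2.contourArea)
rc=cv2.minAreaRect(cn);print(rc);print('corners uv',cv2.boxPoints(rc))
pts=np.array([(92,97),(705,84),(718,384),(97,405)],float)
pts=(pts+.5)/5.5-.5+[235,155]
for name,pp in (('hand',pts),):
    W=np.array([onz(c,p,.07) for p in pp]);print(W)
    print([np.linalg.norm(W[i]-W[(i+1)%4]) for i in range(4)], W.mean(0))
    yv=(W[0]-W[1]+W[3]-W[2])[:2];print(np.degrees(np.arctan2(-yv[0],yv[1])))
Wc=np.array([onz(c,p,.07)[:2] for p in cn[:,0].astype(float)])
r2=cv2.minAreaRect((Wc*1000).astype(np.float32));print('rect mm',r2)
but=(np.array([631,266])+.5)/5.5-.5+[235,155]
print('button',onz(c,but,.091))
E
```

```text
((307.3790588378906, 199.08551025390625), (56.41718673706055, 113.20409393310547), 88.4306411743164)
corners uv [[250.0257  172.43767]
 [363.18732 169.33733]
 [364.73242 225.73335]
 [251.5708  228.8337 ]]
[[ 0.65313048  0.15338515  0.07      ]
 [ 0.66815752 -0.16234628  0.07      ]
 [ 0.51303822 -0.1699601   0.07      ]
 [ 0.49464326  0.14319559  0.07      ]]
[np.float64(0.31608882682969613), np.float64(0.15530604856966249), np.float64(0.31369548539430875), np.float64(0.15881443984262972)] [ 0.58224237 -0.00893141  0.07      ]
3.042103433266757
rect mm ((581.1729125976562, -7.7923126220703125), (159.9374237060547, 316.9398193359375), 3.0818493366241455)
button [ 0.56915989 -0.12334611  0.091     ]
```

servo_tool:
  deltas:
    - {"slide": [0, 0, -1], "spin": 0}
    - {"slide": [0, 0, -1], "spin": 0}
    - {"slide": [0, 0, -0.6], "spin": 0}
    - {"slide": [0.5, 0.4, 0], "spin": 0}
    - {"slide": [1, 0.75, 0], "spin": 0}
    - {"slide": [1, 0.75, 0], "spin": 0}
    - {"slide": [1, 0.75, 0], "spin": 0}

```text
time_s: 0.9
tcp_pos: [0.286, 0.4833, 0.2834]
ee_rot: [[0.932, -0.363, -0.004], [-0.363, -0.932, -0.011], [0.0, 0.012, -1.0]]
wrist_force: [0.5, 0.5, 0.5]
gripper_width: 0.998
```

servo_tool:
  deltas:
    - {"slide": [1, 0.75, 0], "spin": 0}
    - {"slide": [1, 0.75, 0], "spin": 0}
    - {"slide": [1, 0.75, 0], "spin": 0}
    - {"slide": [1, 0.75, 0], "spin": 0}
    - {"slide": [1, 0.75, 0], "spin": 0}
    - {"slide": [1, 0.75, 0], "spin": 0}
    - {"slide": [1, 0.75, 0], "spin": 0}
    - {"slide": [1, 0.75, 0], "spin": 0}
    - {"slide": [1, 0.75, 0], "spin": 0}
    - {"slide": [0.6, 0.45, 0], "spin": 0}

```text
time_s: 1.9
tcp_pos: [0.4446, 0.2028, 0.2769]
ee_rot: [[0.93, -0.367, -0.016], [-0.368, -0.93, -0.023], [-0.007, 0.028, -1.0]]
wrist_force: [-0.4, 0.5, 0.7]
gripper_width: 1.001
```

servo_tool:
  deltas:
    - {"slide": [0.6, 0.45, 0], "spin": 0}
    - {"slide": [0.3, 0.2, 0], "spin": 0}
    - {"slide": [0, 0, 0], "spin": 0}

```text
time_s: 2.2
tcp_pos: [0.4587, 0.1735, 0.2747]
ee_rot: [[0.928, -0.373, -0.021], [-0.373, -0.927, -0.026], [-0.01, 0.031, -0.999]]
wrist_force: [0.2, 1.3, -0.1]
gripper_width: 1.002
```

```bash
python3 - <<'E'
from h import *
c=cap('wrist','w1'); print(c['eye'],c['rotation']);s=sense();print(s['tcp_pos'],s['joints'],s['time_s'])
E
```

```text
[0.53124866 0.1504533  0.43550257] [[-0.37373621 -0.88688816 -0.27157067]
 [-0.92701395  0.36697028  0.0773172 ]
 [ 0.03108665  0.28064604 -0.95930778]]
[0.4583997  0.17396365 0.27462877] [ 40.02960974   7.61381702 -11.84904963   0.3593496  -72.40464273
  27.99214592] 2.25
```

View pics/w1.png

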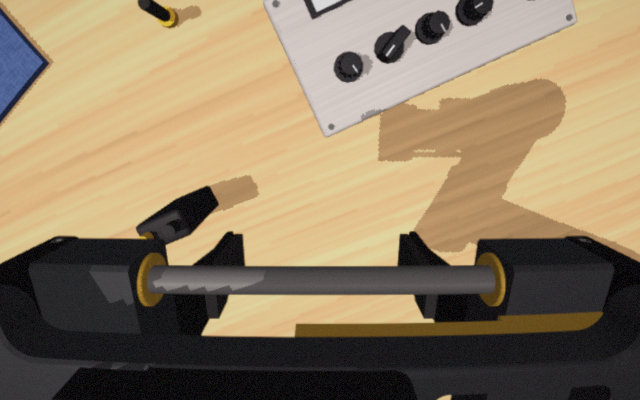

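The wrist view shows the bar knob at (~392,45), round knobs at (348,66), (432,26) and (473,10), and the handheld at (180,212), clear of the fingers. The tool has tilted slightly, so I'll check whether it drifts while idle.

servo_tool:
  deltas:
    - {"slide": [0, 0, 0], "spin": 0}
    - {"slide": [0, 0, 0], "spin": 0}
    - {"slide": [0, 0, 0], "spin": 0}
    - {"slide": [0, 0, 0], "spin": 0}

```text
time_s: 2.65
tcp_pos: [0.4572, 0.1758, 0.2742]
ee_rot: [[0.929, -0.369, -0.022], [-0.37, -0.929, -0.025], [-0.011, 0.031, -0.999]]
wrist_force: [0.5, -0.4, 0.4]
gripper_width: 0.997
```

```bash
python3 - <<'E'
from h import *
s=sense();print(s['tcp_pos'],s['joints'],s['ee_rot'],s['time_s'])
E
```

```text
[0.4571838  0.17578711 0.27424328] [ 40.2752194    7.59098542 -11.91740531   0.32114233 -72.37330664
  27.94348757] [[ 0.9291521  -0.36906644 -0.02159501]
 [-0.36954218 -0.92886948 -0.02529939]
 [-0.0107218   0.03148725 -0.99944665]] 2.65
```

servo_tool:
  deltas:
    - {"slide": [0.6, 0.35, 0], "spin": 0}
    - {"slide": [0.8, 0.45, 0], "spin": 0}
    - {"slide": [0.8, 0.45, 0], "spin": 0}
    - {"slide": [0.8, 0.45, 0], "spin": 0}
    - {"slide": [0.8, 0.45, 0], "spin": 0}
    - {"slide": [0.8, 0.45, 0], "spin": 0}
    - {"slide": [0.6, 0.35, 0], "spin": 0}
    - {"slide": [0.3, 0.2, 0], "spin": 0}
    - {"slide": [0, 0, 0], "spin": 0}

```text
time_s: 3.55
tcp_pos: [0.5597, 0.0518, 0.2753]
ee_rot: [[0.932, -0.361, -0.021], [-0.362, -0.932, -0.024], [-0.01, 0.03, -0.999]]
wrist_force: [-0.3, 0.7, -0.2]
gripper_width: 0.998
```

servo_tool:
  deltas:
    - {"slide": [0, 0, 0], "spin": 0.6}
    - {"slide": [0, 0, 0], "spin": 0.6}
    - {"slide": [0, 0, 0], "spin": 0.6}
    - {"slide": [0, 0, 0], "spin": 0.6}
    - {"slide": [0, 0, 0], "spin": 0.6}
    - {"slide": [0, 0, 0], "spin": 0.4}
    - {"slide": [0, 0, 0], "spin": 0.2}
    - {"slide": [0, 0, 0], "spin": 0}

```text
time_s: 4.35
tcp_pos: [0.5559, 0.0581, 0.2757]
ee_rot: [[0.632, -0.774, -0.021], [-0.775, -0.632, -0.022], [0.004, 0.03, -1.0]]
wrist_force: [0.2, -0.1, -0.0]
gripper_width: 1.001
```

```bash
python3 - <<'E'
from h import *
c=cap('wrist','w2'); s=sense();print(s['tcp_pos'],s['joints'],s['ee_rot'],s['time_s'])
E
```

```text
[0.55587752 0.05805132 0.27576193] [ 22.97837057  14.39236141  -3.22236364   0.73394414 -73.99885958
  16.0649429 ] [[ 0.63282208 -0.77400982 -0.02109551]
 [-0.77428725 -0.63244059 -0.02231945]
 [ 0.00393381  0.03045822 -0.9995283 ]] 4.4
```

View pics/w2.png

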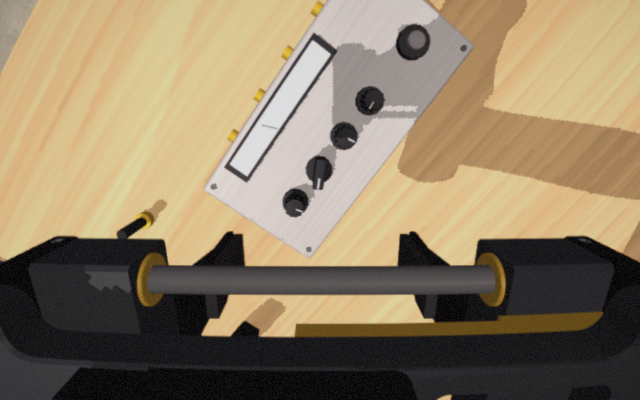

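```bash
python3 - <<'E'
from h import *
a=cv2.imread('pics/w2.png')[130:230,260:390]; cv2.imwrite('pics/w2z.png',cv2.resize(a,None,fx=6,fy=6,interpolation=cv2.INTER_CUBIC))
E
```

```text
(no output)
```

View pics/w2z.png

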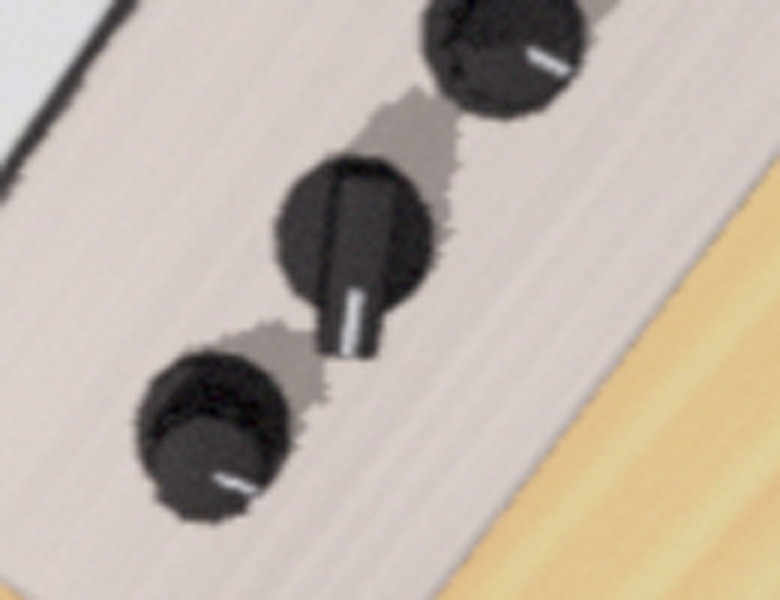

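```bash
python3 - <<'E'
from h import *
c=cap('wrist');s=sense()
Z=lambda p:(np.array(p)+.5)/6-.5+[260,130]
B=np.array([onz(c,Z(p),.106) for p in [(337,180),(395,180),(378,355),(318,355)]])
print(B, B.mean(0), [np.linalg.norm(B[i]-B[(i+1)%4]) for i in range(4)])
d=(B[0]+B[1]-B[2]-B[3])[:2]; print('bar y angle from world y deg (ccw)',np.degrees(np.arctan2(-d[0],d[1])), np.degrees(np.arctan2(d[0],-d[1])))
# collar circles
print('collar',onz(c,Z((355,236)),.078)); print('round top',onz(c,Z((210,470)),.102)); 
for p in [(395-5,235)]: pass
R=s['ee_rot'];t=s['tcp_pos'];
for z in (.09,.098,.101): print(z, 'bar->tool', R.T@(np.r_[B.mean(0)[:2],z]-t))
# tool x angle
print(np.degrees(np.arctan2(R[1,0],R[0,0])), 'bar dir', np.degrees(np.arctan2(d[1],d[0])))
# corners in wrist picture
for uv in [(210,186),(310,256),(472,46)]: print('corner',onz(c,uv,.07))
print('button',onz(c,(413,42),.091))
E
```

```text
[[0.57313542 0.03831338 0.106     ]
 [0.56517547 0.03188113 0.106     ]
 [0.54743006 0.05832781 0.106     ]
 [0.55588167 0.06511698 0.106     ]] [0.56040565 0.04840982 0.106     ] [np.float64(0.010233995143843067), np.float64(0.03184849501297827), np.float64(0.010840781829591492), np.float64(0.03187671693584077)]
bar y angle from world y deg (ccw) -146.6847796687021 33.3152203312979
collar [0.56081199 0.04740091 0.078     ]
round top [0.55716446 0.09548338 0.102     ]
0.09 bar->tool [ 0.00934589 -0.00310464  0.1857725 ]
0.098 bar->tool [ 0.00937799 -0.00286065  0.17777628]
0.101 bar->tool [ 0.00939003 -0.00276916  0.1747777 ]
-50.74717132324575 bar dir -56.6847796687021
corner [0.64821341 0.14579926 0.07      ]
corner [0.49768397 0.14257197 0.07      ]
corner [ 0.51479061 -0.16703014  0.07      ]
button [ 0.5706093  -0.11853829  0.091     ]
```

The bar centre is at (0.5605, 0.048), which agrees with the box-based prediction to about 1.5 mm. It needs 6° more clockwise to line up. I'll descend part way, partly close the jaws, and watch the tilt.

servo_tool:
  deltas:
    - {"slide": [0.2, -0.05, 0], "spin": 0.3}
    - {"slide": [0.2, -0.05, 0.5], "spin": 0.3}
    - {"slide": [0, 0, 1], "spin": 0.15}
    - {"slide": [0, 0, 1], "spin": 0}
    - {"slide": [0, 0, 1], "spin": 0}
    - {"slide": [0, 0, 0.5], "spin": 0}
    - {"slide": [0, 0, 0], "spin": 0}
    - {"slide": [0, 0, 0], "spin": 0}
  gripper: 135

```text
time_s: 5.25
tcp_pos: [0.5626, 0.0515, 0.1746]
ee_rot: [[0.551, -0.834, -0.016], [-0.834, -0.551, -0.021], [0.008, 0.025, -1.0]]
wrist_force: [0.1, 0.4, 0.8]
gripper_width: 0.483
```

```bash
python3 - <<'E'
from h import *
c=cap('wrist','w3'); s=sense();print(s['tcp_pos'],s['joints'],s['ee_rot'],s['time_s'],s['gripper_width'],s['moment'],s['wrist_force'])
print(s['ee_rot'].T@(np.array([.5605,.048,.098])-s['tcp_pos']))
E
```

```text
[0.56259083 0.05157473 0.17466243] [ 22.09159189  19.00996473 -11.75191373   0.86174938 -60.55063406
  10.89851359] [[ 0.5508748  -0.83442964 -0.01625189]
 [-0.83454611 -0.55054793 -0.02073062]
 [ 0.0083508   0.02498293 -0.999653  ]] 5.3 0.4755431125937695 [ 0.02545503 -0.06688671  0.02356286] [-0.37221796  0.61287419 -0.66371943]
[0.0011913  0.00179746 0.07674391]
```

View pics/w3.png

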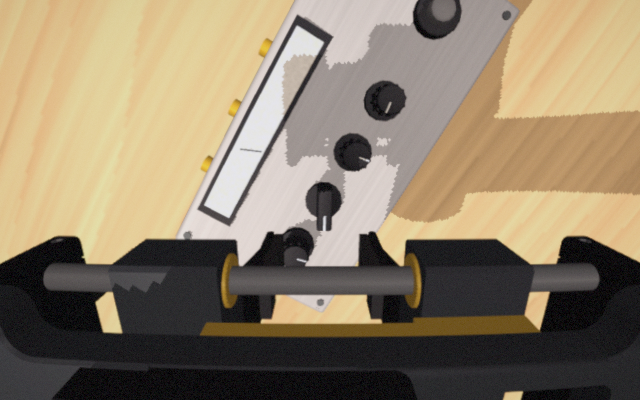

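```bash
python3 - <<'E'
from h import *
a=cv2.imread('pics/w3.png')[160:270,270:390]; cv2.imwrite('pics/w3z.png',cv2.resize(a,None,fx=5.5,fy=5.5,interpolation=cv2.INTER_CUBIC))
E
```

```text
(no output)
```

View pics/w3z.png

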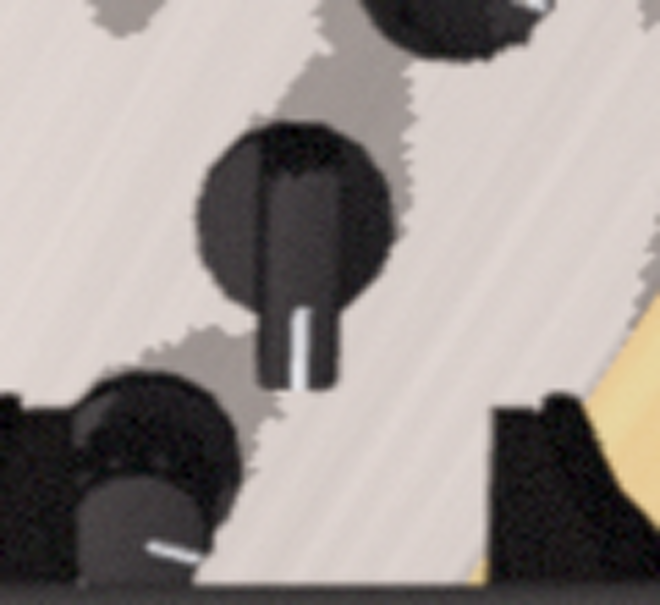

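```bash
python3 - <<'E'
from h import *
c=cap('wrist');s=sense()
Z=lambda p:(np.array(p)+.5)/5.5-.5+[270,160]
B=np.array([onz(c,Z(p),.106) for p in [(267,177),(341,177),(339,386),(259,386)]])
m=B.mean(0);print(m, [np.linalg.norm(B[i]-B[(i+1)%4]) for i in range(4)])
d=(B[0]+B[1]-B[2]-B[3])[:2]; R=s['ee_rot'];t=s['tcp_pos']
print(np.degrees(np.arctan2(R[1,0],R[0,0])), 'bar dir', np.degrees(np.arctan2(d[1],d[0])))
l=[onz(c,Z(p),.106) for p in [(304,310),(299,388)]];print('line',l,np.degrees(np.arctan2(*(l[0]-l[1])[[1,0]])))
print('collar',onz(c,Z((295,220)),.078))
for z in(.098,.101): print('bar->tool',R.T@(np.r_[m[:2],z]-t))
T=lambda c_,p:R.T@(np.array(c_['eye'])-t)
print('eye in tool',R.T@(c['eye']-t),(R.T@np.array(c['rotation'])))
ms=[]
for i in range(6): 
    s=sense(); ms.append(np.r_[s['moment'],s['wrist_force']]); cap('top')
print(np.round(ms,3)); print(s['time_s'])
E
```

```text
[0.55999096 0.0485446  0.106     ] [np.float64(0.0101803881864438), np.float64(0.03059333474447766), np.float64(0.011383357461013315), np.float64(0.030571324885031684)]
-56.58075701669472 bar dir -57.78395663947208
line [array([0.55752575, 0.05162594, 0.106     ]), array([0.55167691, 0.06173301, 0.106     ])] -59.94257688433092
collar [0.56088911 0.04721409 0.078     ]
bar->tool [0.00032597 0.00218629 0.07709621]
bar->tool [0.00035169 0.00225864 0.07409719]
eye in tool [ 0.07393263 -0.00038555 -0.16131089] [[-9.97432062e-04 -9.62342839e-01 -2.71836835e-01]
 [ 9.99999456e-01 -1.04250622e-03  2.13983974e-05]
 [-3.03984184e-04 -2.71836666e-01  9.62343356e-01]]
[[ 9.300e-02 -7.900e-02  7.400e-02  6.480e-01 -1.267e+00 -1.263e+00]
 [ 6.700e-02 -6.300e-02 -4.300e-02 -2.420e-01  1.920e-01  4.400e-02]
 [ 7.500e-02 -6.800e-02 -1.500e-02  2.750e-01 -3.750e-01  2.990e-01]
 [ 5.900e-02 -5.100e-02 -1.000e-03  1.250e-01 -3.970e-01  5.000e-02]
 [ 1.250e-01  2.000e-03 -1.000e-03  8.090e-01 -8.000e-03 -7.800e-02]
 [ 5.000e-02 -4.000e-02  4.000e-03  5.210e-01 -5.450e-01  9.200e-02]]
5.6
```

servo_tool:
  deltas:
    - {"slide": [0.02, 0.1, 0.3], "spin": 0.2}
    - {"slide": [0, 0, 0.5], "spin": 0.1}
    - {"slide": [0, 0, 0.5], "spin": 0}
    - {"slide": [0, 0, 0.5], "spin": 0}
    - {"slide": [0, 0, 0.2], "spin": 0}
    - {"slide": [0, 0, 0], "spin": 0}
    - {"slide": [0, 0, 0], "spin": 0}

```text
time_s: 6.35
tcp_pos: [0.5586, 0.0478, 0.1195]
ee_rot: [[0.509, -0.861, -0.018], [-0.861, -0.509, -0.021], [0.009, 0.026, -1.0]]
wrist_force: [-0.2, -0.6, -0.1]
gripper_width: 0.465
```

```bash
python3 - <<'E'
from h import *
c=cap('wrist','w4');s=sense();R=s['ee_rot'];t=s['tcp_pos']
print(t,R,np.degrees(np.arctan2(R[1,0],R[0,0])))
for z in(.1,): print('bar->tool',R.T@(np.r_[.5603,.0482,z]-t))
E
```

```text
[0.55858139 0.04782764 0.11963817] [[ 0.50902188 -0.86056438 -0.01804657]
 [-0.86071018 -0.5086738  -0.02071111]
 [ 0.00864343  0.02607528 -0.99962261]] -59.400034855241984
bar->tool [ 0.00038458 -0.00218046  0.01959203]
```

View pics/w4.png

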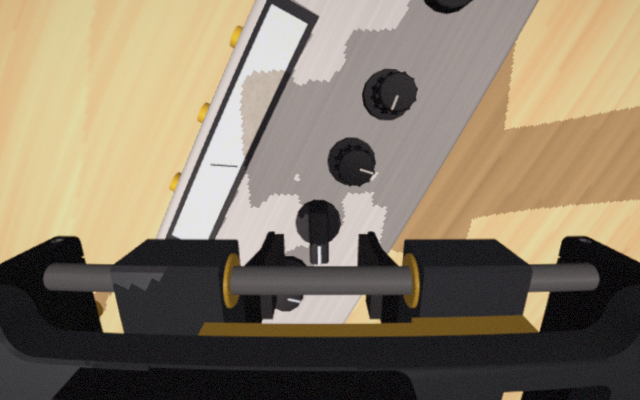

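```bash
python3 - <<'E'
from h import *
a=cv2.imread('pics/w4.png')[190:290,255:385]; cv2.imwrite('pics/w4z.png',cv2.resize(cv2.convertScaleAbs(a,alpha=1.6,beta=15),None,fx=6,fy=6,interpolation=cv2.INTER_CUBIC))
E
```

```text
(no output)
```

View pics/w4z.png

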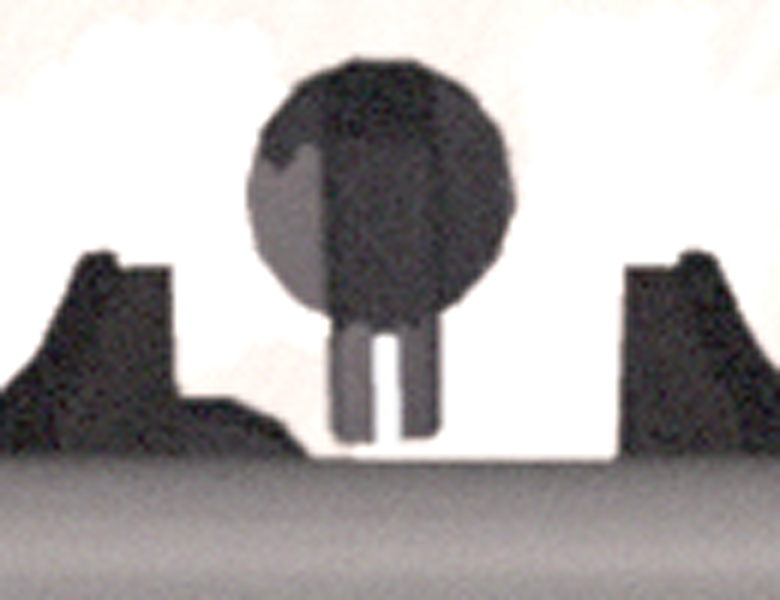

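servo_tool:
  deltas:
    - {"slide": [0, -0.05, 0.2], "spin": 0}
    - {"slide": [0, 0, 0.3], "spin": 0}
    - {"slide": [0, 0, 0.3], "spin": 0}
    - {"slide": [0, 0, 0.3], "spin": 0}
    - {"slide": [0, 0, 0], "spin": 0}
    - {"slide": [0, 0, 0], "spin": 0}

```text
time_s: 7.0
tcp_pos: [0.5599, 0.0482, 0.0906]
ee_rot: [[0.509, -0.861, -0.016], [-0.861, -0.509, -0.02], [0.009, 0.024, -1.0]]
wrist_force: [0.4, -0.6, 0.3]
gripper_width: 0.473
```

```bash
python3 - <<'E'
from h import *
c=cap('wrist','w5');s=sense();R=s['ee_rot'];t=s['tcp_pos']
print(t,R,np.degrees(np.arctan2(R[1,0],R[0,0])),s['wrist_force'])
for z in(.1,): print('bar->tool',R.T@(np.r_[.5603,.0482,z]-t))
a=cv2.imread('pics/w5.png')[190:290,255:385]; cv2.imwrite('pics/w5z.png',cv2.resize(cv2.convertScaleAbs(a,alpha=1.6,beta=15),None,fx=6,fy=6,interpolation=cv2.INTER_CUBIC))
E
```

```text
[0.55978624 0.0481467  0.09054125] [[ 0.50876768 -0.86075013 -0.01626811]
 [-0.86085765 -0.50845376 -0.01997214]
 [ 0.00891944  0.0241657  -0.99966818]] -59.41687248269155 [-0.74777084 -0.05887072 -0.03113393]
bar->tool [ 0.00029987 -0.00024074 -0.00946503]
```

View pics/w5z.png

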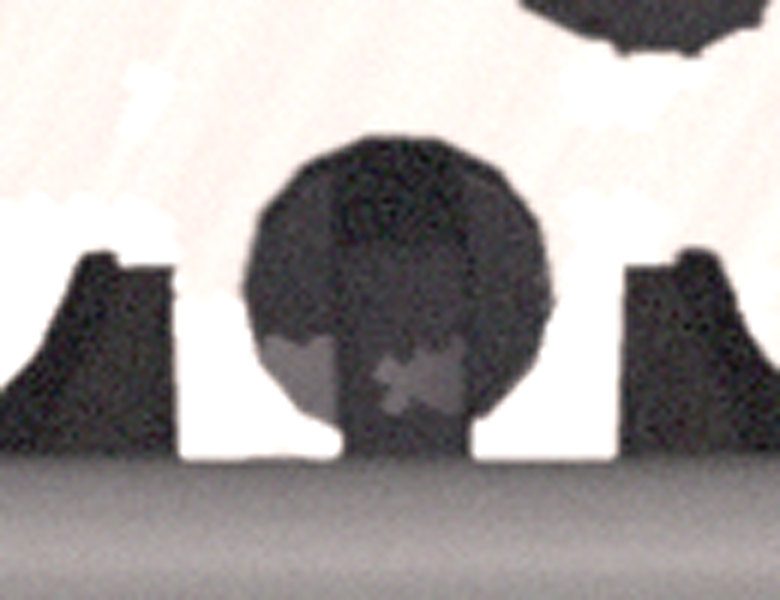

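servo_tool:
  deltas:
    - {"slide": [0, 0, 0.2], "spin": 0}
    - {"slide": [0, 0, 0.15], "spin": 0}
    - {"slide": [0, 0, 0], "spin": 0}

```text
time_s: 7.35
tcp_pos: [0.56, 0.0481, 0.0816]
ee_rot: [[0.509, -0.861, -0.015], [-0.861, -0.508, -0.02], [0.009, 0.023, -1.0]]
wrist_force: [0.2, -0.2, -0.2]
gripper_width: 0.473
```

```bash
cat >> h.py <<'E'
def mom(n=8):
    ms=[]
    for i in range(n):
        optics.capture('top'); s=sense(); ms.append(np.r_[s['moment'],s['wrist_force']])
    R=s['ee_rot'];t=s['tcp_pos']
    print('t',round(s['time_s'],2),'tcp',np.round(t,4),'yaw',round(np.degrees(np.arctan2(R[1,0],R[0,0])),2),'tz',np.round(R[:,2],4),'w',round(s['gripper_width'],3))
    ms=np.array(ms);print('mom',np.round(ms.mean(0),3),'sd',np.round(ms.std(0)/n**.5,3))
    return ms
E
python3 - <<'E'
from h import *
mom(10)
E
```

```text
t 7.85 tcp [0.5603 0.0482 0.0822] yaw -59.41 tz [-0.0141 -0.0192 -0.9997] w 0.47
mom [ 0.09  -0.054 -0.004  0.142  0.229  0.035] sd [0.01  0.009 0.009 0.173 0.151 0.148]
```

Centred on the bar, at the right height. Closing.

servo_tool:
  deltas:
    - {"slide": [0, 0, 0], "spin": 0}
    - {"slide": [0, 0, 0], "spin": 0}
    - {"slide": [0, 0, 0], "spin": 0}
    - {"slide": [0, 0, 0], "spin": 0}
    - {"slide": [0, 0, 0], "spin": 0}
    - {"slide": [0, 0, 0], "spin": 0}
  gripper: 255

```text
time_s: 8.45
tcp_pos: [0.5596, 0.0477, 0.0823]
ee_rot: [[0.509, -0.861, -0.015], [-0.861, -0.508, -0.02], [0.009, 0.023, -1.0]]
wrist_force: [-0.0, -0.2, -0.2]
gripper_width: 0.135
```

```bash
python3 - <<'E'
from h import *
mom(10)
E
```

```text
t 8.95 tcp [0.5596 0.0478 0.0823] yaw -59.42 tz [-0.0157 -0.02   -0.9997] w 0.139
mom [ 0.022  0.07  -0.047 -1.724 -0.522  0.797] sd [0.009 0.006 0.007 0.088 0.176 0.23 ]
```

servo_tool:
  deltas:
    - {"slide": [0, 0, 0], "spin": 0.4}
    - {"slide": [0, 0, 0], "spin": 0.4}
    - {"slide": [0, 0, 0], "spin": 0.4}
    - {"slide": [0, 0, 0], "spin": 0.4}
    - {"slide": [0, 0, 0], "spin": 0.4}

```text
time_s: 9.45
tcp_pos: [0.5597, 0.0478, 0.0823]
ee_rot: [[0.243, -0.97, -0.016], [-0.97, -0.243, -0.02], [0.016, 0.02, -1.0]]
wrist_force: [-1.3, -0.4, 1.3]
gripper_width: 0.134
```

```bash
python3 - <<'E'
from h import *
mom(8)
E
```

```text
t 9.85 tcp [0.5596 0.0478 0.0823] yaw -75.79 tz [-0.0158 -0.0202 -0.9997] w 0.135
mom [ 0.018  0.062 -0.05  -0.777 -0.889  0.68 ] sd [0.008 0.01  0.009 0.205 0.162 0.126]
```

servo_tool:
  deltas:
    - {"slide": [0, 0, 0], "spin": 0.4}

```text
time_s: 9.95
tcp_pos: [0.5597, 0.0478, 0.0823]
ee_rot: [[0.19, -0.982, -0.016], [-0.982, -0.19, -0.02], [0.017, 0.019, -1.0]]
wrist_force: [-2.0, -1.6, 1.0]
gripper_width: 0.135
```

```bash
python3 - <<'E'
from h import *
mom(6)
E
```

```text
t 10.25 tcp [0.5596 0.0478 0.0824] yaw -78.95 tz [-0.0157 -0.0202 -0.9997] w 0.137
mom [ 0.03   0.031 -0.05  -0.89  -0.618  0.557] sd [0.007 0.007 0.012 0.138 0.368 0.259]
```

servo_tool:
  deltas:
    - {"slide": [0, 0, 0], "spin": 0.4}

```text
time_s: 10.35
tcp_pos: [0.5597, 0.0478, 0.0824]
ee_rot: [[0.136, -0.991, -0.016], [-0.991, -0.136, -0.02], [0.018, 0.018, -1.0]]
wrist_force: [-0.5, -0.5, 0.1]
gripper_width: 0.134
```

```bash
python3 - <<'E'
from h import *
mom(6)
E
```

```text
t 10.65 tcp [0.5597 0.0478 0.0824] yaw -82.1 tz [-0.0156 -0.0202 -0.9997] w 0.136
mom [ 0.069  0.065 -0.037 -1.195 -0.936  0.657] sd [0.014 0.013 0.018 0.187 0.112 0.111]
```

servo_tool:
  deltas:
    - {"slide": [0, 0, 0], "spin": 0.3}
    - {"slide": [0, 0, 0], "spin": 0.3}

```text
time_s: 10.85
tcp_pos: [0.5597, 0.0478, 0.0824]
ee_rot: [[0.053, -0.998, -0.016], [-0.998, -0.053, -0.02], [0.019, 0.017, -1.0]]
wrist_force: [-1.3, -0.3, 0.9]
gripper_width: 0.138
```

```bash
python3 - <<'E'
from h import *
mom(6)
E
```

```text
t 11.15 tcp [0.5597 0.0478 0.0824] yaw -86.86 tz [-0.0156 -0.0202 -0.9997] w 0.137
mom [ 0.095  0.02  -0.036 -0.662 -0.87   1.321] sd [0.013 0.013 0.018 0.161 0.206 0.248]
```

servo_tool:
  deltas:
    - {"slide": [0, 0, 0], "spin": 0.3}
    - {"slide": [0, 0, 0], "spin": 0.3}

```text
time_s: 11.35
tcp_pos: [0.5597, 0.0478, 0.0824]
ee_rot: [[-0.03, -0.999, -0.016], [-0.999, 0.03, -0.02], [0.021, 0.015, -1.0]]
wrist_force: [0.0, -0.4, 1.1]
gripper_width: 0.136
```

```bash
python3 - <<'E'
from h import *
mom(6)
E
```

```text
t 11.65 tcp [0.5597 0.0478 0.0824] yaw -91.62 tz [-0.0155 -0.0201 -0.9997] w 0.135
mom [ 0.081  0.052 -0.064 -0.947 -0.417  0.819] sd [0.008 0.009 0.01  0.403 0.21  0.148]
```

servo_tool:
  deltas:
    - {"slide": [0, 0, 0], "spin": 0.3}
    - {"slide": [0, 0, 0], "spin": 0.3}

```text
time_s: 11.85
tcp_pos: [0.5597, 0.0478, 0.0824]
ee_rot: [[-0.113, -0.993, -0.015], [-0.993, 0.113, -0.02], [0.022, 0.013, -1.0]]
wrist_force: [-0.1, -0.4, 0.5]
gripper_width: 0.137
```

```bash
python3 - <<'E'
from h import *
mom(6)
E
```

```text
t 12.15 tcp [0.5597 0.0478 0.0823] yaw -96.39 tz [-0.0155 -0.0202 -0.9997] w 0.132
mom [ 0.043 -0.074 -0.015 -0.543 -0.948  0.594] sd [0.009 0.007 0.01  0.129 0.185 0.265]
```

```bash
python3 - <<'E'
from h import *
s=sense(); print(np.round(s['joints'],2), np.round(s['effort'],3))
E
```

```text
[ 21.83  24.48 -18.59   0.99 -48.19 -28.9 ] [ 4.5000e-01 -3.6693e+01  1.4971e+01  3.3820e+00  7.0000e-03  3.1000e-02]
```

```bash
cat >> h.py <<'E'
def mom2(n=8):
    ms=[];e=[]
    for i in range(n):
        optics.capture('top'); s=sense(); R=s['ee_rot']; ms.append(np.r_[s['moment'],s['wrist_force'],R.T@s['moment']]); e.append(s['effort'][[0,3,4,5]])
    t=s['tcp_pos']
    print('t',round(s['time_s'],2),'tcp',np.round(t,4),'yaw',round(np.degrees(np.arctan2(R[1,0],R[0,0])),2),'w',round(s['gripper_width'],3),'j6',round(s['joints'][5],2))
    ms=np.array(ms);print('mom',np.round(ms.mean(0),3),'sd',np.round((ms.std(0)/n**.5)[2],3),'eff',np.round(np.mean(e,0),3),np.round(np.std(e,0)/n**.5,3))
E
python3 - <<'E'
from h import *
mom2(10)
E
```

```text
t 12.65 tcp [0.5597 0.0478 0.0824] yaw -96.42 w 0.136 j6 -28.94
mom [ 0.024 -0.106 -0.011 -0.596 -0.725  0.432  0.102 -0.036  0.013] sd 0.006 eff [ 0.484  3.354 -0.019  0.015] [0.007 0.004 0.004 0.002]
```

servo_tool:
  deltas:
    - {"slide": [0, 0, 0], "spin": 0.3}

```text
time_s: 12.75
tcp_pos: [0.5597, 0.0478, 0.0824]
ee_rot: [[-0.154, -0.988, -0.016], [-0.988, 0.155, -0.02], [0.022, 0.012, -1.0]]
wrist_force: [-0.9, -0.7, -0.0]
gripper_width: 0.134
```

```bash
python3 - <<'E'
from h import *
mom2(10)
E
```

```text
t 13.25 tcp [0.5598 0.0479 0.0823] yaw -98.82 w 0.137 j6 -31.33
mom [ 0.033 -0.077 -0.034 -0.855 -1.104 -0.011  0.071 -0.045  0.035] sd 0.012 eff [ 0.511  3.366 -0.03   0.007] [0.004 0.002 0.001 0.013]
```

servo_tool:
  deltas:
    - {"slide": [0, 0, 0], "spin": 0.3}
    - {"slide": [0, 0, 0], "spin": 0.3}

```text
time_s: 13.45
tcp_pos: [0.5598, 0.0479, 0.0824]
ee_rot: [[-0.237, -0.971, -0.015], [-0.971, 0.237, -0.02], [0.023, 0.01, -1.0]]
wrist_force: [-0.3, -0.5, 0.2]
gripper_width: 0.134
```

```bash
python3 - <<'E'
from h import *
mom2(8)
E
```

```text
t 13.85 tcp [0.5598 0.0479 0.0824] yaw -103.62 w 0.139 j6 -36.14
mom [ 0.068 -0.119 -0.003 -0.429 -0.45   0.512  0.1   -0.094  0.005] sd 0.011 eff [ 0.466  3.364 -0.048 -0.039] [0.008 0.003 0.001 0.018]
```

servo_tool:
  deltas:
    - {"slide": [0, 0, 0], "spin": 0.3}

```text
time_s: 13.95
tcp_pos: [0.5598, 0.0479, 0.0824]
ee_rot: [[-0.276, -0.961, -0.015], [-0.961, 0.277, -0.02], [0.024, 0.009, -1.0]]
wrist_force: [-0.2, -0.2, 0.1]
gripper_width: 0.132
```

```bash
python3 - <<'E'
from h import *
mom2(8)
E
```

```text
t 14.35 tcp [0.5598 0.0479 0.0823] yaw -106.0 w 0.135 j6 -38.52
mom [ 0.086 -0.122  0.047 -0.815 -0.934  0.265  0.094 -0.116 -0.046] sd 0.012 eff [ 0.408  3.363 -0.06  -0.061] [0.008 0.004 0.001 0.016]
```

servo_tool:
  deltas:
    - {"slide": [0, 0, 0], "spin": 0.3}

```text
time_s: 14.45
tcp_pos: [0.5598, 0.0479, 0.0824]
ee_rot: [[-0.316, -0.949, -0.015], [-0.948, 0.316, -0.02], [0.024, 0.008, -1.0]]
wrist_force: [0.1, -0.8, 0.6]
gripper_width: 0.132
```

```bash
python3 - <<'E'
from h import *
print(sense()['moment'][2]);mom2(10)
E
```

```text
0.10061809994423362
t 14.95 tcp [0.5598 0.0479 0.0823] yaw -108.38 w 0.133 j6 -40.9
mom [ 0.13  -0.109  0.059 -0.383 -0.59  -0.119  0.064 -0.157 -0.059] sd 0.011 eff [ 0.347  3.358 -0.074 -0.085] [0.008 0.003 0.001 0.013]
```

servo_tool:
  deltas:
    - {"slide": [0, 0, 0], "spin": 0.3}

```text
time_s: 15.05
tcp_pos: [0.5598, 0.0479, 0.0824]
ee_rot: [[-0.355, -0.935, -0.015], [-0.934, 0.355, -0.02], [0.024, 0.007, -1.0]]
wrist_force: [-0.2, -0.2, 0.4]
gripper_width: 0.135
```

```bash
python3 - <<'E'
from h import *
print(sense()['moment'][2]);mom2(10)
E
```

```text
0.1536843209954954
t 15.55 tcp [0.5598 0.0479 0.0823] yaw -110.77 w 0.134 j6 -43.29
mom [ 0.15  -0.117  0.089 -0.513 -0.593 -0.01   0.059 -0.181 -0.089] sd 0.011 eff [ 0.293  3.352 -0.092 -0.112] [0.008 0.003 0.001 0.013]
```

servo_tool:
  deltas:
    - {"slide": [0, 0, 0], "spin": 0.3}

```text
time_s: 15.65
tcp_pos: [0.5598, 0.0479, 0.0823]
ee_rot: [[-0.394, -0.919, -0.015], [-0.919, 0.394, -0.02], [0.025, 0.006, -1.0]]
wrist_force: [0.4, 0.3, -0.8]
gripper_width: 0.139
```

```bash
python3 - <<'E'
from h import *
print(sense()['moment'][2]);mom2(10)
E
```

```text
0.19031938771767695
t 16.15 tcp [0.5598 0.0479 0.0824] yaw -113.15 w 0.13 j6 -45.67
mom [ 0.175 -0.135  0.119 -0.337 -0.839 -0.028  0.058 -0.213 -0.119] sd 0.009 eff [ 0.24   3.345 -0.109 -0.141] [0.007 0.003 0.001 0.013]
```

servo_tool:
  deltas:
    - {"slide": [0, 0, 0], "spin": 0.3}

```text
time_s: 16.25
tcp_pos: [0.5598, 0.0479, 0.0823]
ee_rot: [[-0.432, -0.902, -0.015], [-0.902, 0.432, -0.02], [0.025, 0.005, -1.0]]
wrist_force: [-0.1, -0.4, 0.7]
gripper_width: 0.138
```

```bash
python3 - <<'E'
from h import *
print(sense()['moment'][2]);mom2(12)
E
```

```text
0.22381603759759966
t 16.85 tcp [0.5598 0.048  0.0823] yaw -115.55 w 0.136 j6 -48.06
mom [ 0.198 -0.144  0.148 -0.417 -0.557  0.244  0.048 -0.24  -0.148] sd 0.009 eff [ 0.186  3.335 -0.129 -0.167] [0.007 0.002 0.002 0.011]
```

servo_tool:
  deltas:
    - {"slide": [0, 0, 0], "spin": 0}
    - {"slide": [0, 0, 0], "spin": 0}
    - {"slide": [0, 0, 0], "spin": 0}
    - {"slide": [0, 0, 0], "spin": 0}
    - {"slide": [0, 0, 0], "spin": 0}
  gripper: 150

```text
time_s: 17.35
tcp_pos: [0.5599, 0.0481, 0.0823]
ee_rot: [[-0.432, -0.902, -0.016], [-0.902, 0.432, -0.02], [0.025, 0.005, -1.0]]
wrist_force: [-0.1, 0.6, 0.8]
gripper_width: 0.4
```

servo_tool:
  deltas:
    - {"slide": [0, 0, -0.3], "spin": 0}
    - {"slide": [0, 0, -0.5], "spin": 0}
    - {"slide": [0, 0, -0.8], "spin": 0}
    - {"slide": [0, 0, -1], "spin": 0}
    - {"slide": [0, 0, -1], "spin": 0}
    - {"slide": [0, 0, -0.4], "spin": 0}
    - {"slide": [0, 0, 0], "spin": 0}

```text
time_s: 18.05
tcp_pos: [0.562, 0.0502, 0.191]
ee_rot: [[-0.432, -0.902, -0.012], [-0.902, 0.432, -0.02], [0.023, 0.003, -1.0]]
wrist_force: [-0.7, 0.6, -0.4]
gripper_width: 0.416
```

```bash
python3 - <<'E'
from h import *
c=cap('wrist','w6');mom2(6)
a=cv2.imread('pics/w6.png'); print(sense()['ee_rot'])
E
```

```text
t 18.4 tcp [0.5606 0.0497 0.1876] yaw -115.59 w 0.411 j6 -48.0
mom [ 0.128 -0.118  0.011  0.258  0.153 -0.133  0.051 -0.166 -0.011] sd 0.008 eff [ 7.000e-03  4.044e+00 -8.000e-02 -1.000e-03] [0.002 0.018 0.003 0.   ]
[[-0.43178198 -0.90178202 -0.01880202]
 [-0.90154685  0.43212626 -0.02191288]
 [ 0.02788549  0.00748932 -0.99958307]]
```

View pics/w6.png

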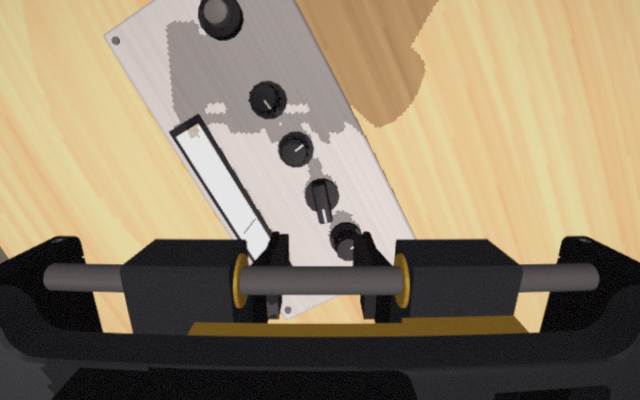

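```bash
python3 - <<'E'
from h import *
a=cv2.imread('pics/w6.png')[165:245,270:375]; cv2.imwrite('pics/w6z.png',cv2.resize(cv2.convertScaleAbs(a,alpha=1.6,beta=15),None,fx=7,fy=7,interpolation=cv2.INTER_CUBIC))
E
```

```text
(no output)
```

View pics/w6z.png

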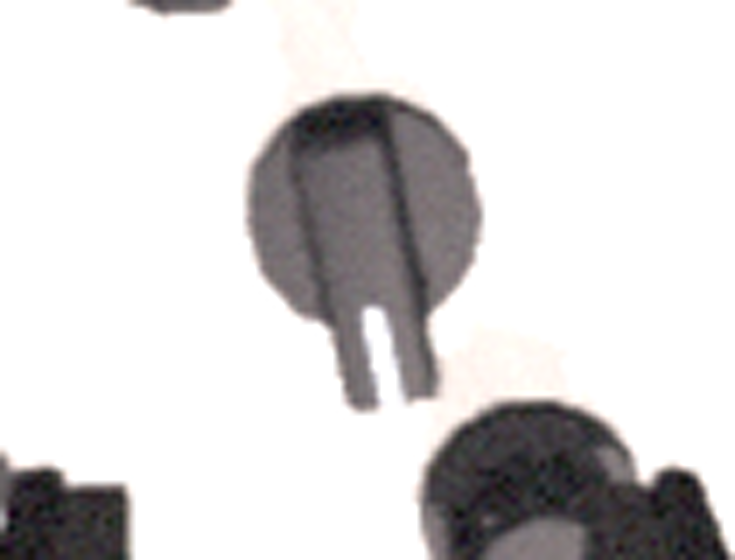

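```bash
python3 - <<'E'
from h import *
c=cap('wrist')
Z=lambda p:(np.array(p)+.5)/7-.5+[270,165]
B=np.array([onz(c,Z(p),.106) for p in [(298,152),(386,138),(434,395),(354,408)]])
d=(B[0]+B[1]-B[2]-B[3])[:2];print(B.mean(0),[np.linalg.norm(B[i]-B[(i+1)%4]) for i in range(4)],np.degrees(np.arctan2(d[1],d[0])))
l=[onz(c,Z(p),.106) for p in [(373,312),(391,400)]];print(np.degrees(np.arctan2(*(l[0]-l[1])[[1,0]])))
s=sense();print('button->', s['ee_rot'].T@(np.array([.5695,-.1205,.091])-s['tcp_pos']))
E
```

```text
[0.55722205 0.04643675 0.106     ] [np.float64(0.010127025042848544), np.float64(0.03114075365709614), np.float64(0.009489833706800267), np.float64(0.031233804153055728)] -104.52259367757375
-104.4444318770204
button-> [ 0.14707202 -0.08213344  0.1003163 ]
```

servo_tool:
  deltas:
    - {"slide": [0.4, -0.2, 0], "spin": 0}
    - {"slide": [0.8, -0.45, 0], "spin": 0}
    - {"slide": [0.8, -0.45, 0], "spin": 0}
    - {"slide": [0.8, -0.45, 0], "spin": 0}
    - {"slide": [0.8, -0.45, 0], "spin": 0}
    - {"slide": [0.8, -0.45, 0], "spin": 0}
    - {"slide": [0.8, -0.45, 0], "spin": 0}
    - {"slide": [0.4, -0.2, 0], "spin": 0}
    - {"slide": [0, 0, 0], "spin": 0}
    - {"slide": [0, 0, 0], "spin": 0}
  gripper: 255

```text
time_s: 19.45
tcp_pos: [0.5684, -0.1205, 0.1876]
ee_rot: [[-0.432, -0.901, -0.026], [-0.901, 0.433, -0.023], [0.032, 0.013, -0.999]]
wrist_force: [-0.4, -0.6, 0.2]
gripper_width: 0.001
```

```bash
python3 - <<'E'
from h import *
c=cap('wrist','w7');mom2(2)
s=sense();print(s['ee_rot'],'button->', s['ee_rot'].T@(np.array([.5695,-.1205,.091])-s['tcp_pos']))
c=cap('top','t7')
a=cv2.imread('pics/t7.png')[155:240,235:375]; cv2.imwrite('pics/t7z.png',cv2.resize(a,None,fx=5.5,fy=5.5,interpolation=cv2.INTER_CUBIC))
E
```

```text
t 19.6 tcp [ 0.5686 -0.1197  0.1878] yaw -115.52 w 0.006 j6 -30.9
mom [ 0.188 -0.137  0.019  0.14  -0.248 -0.212  0.043 -0.228 -0.021] sd 0.021 eff [-3.130e-01  4.037e+00 -7.000e-02 -3.000e-03] [0.03  0.004 0.    0.   ]
[[-0.43063452 -0.90216539 -0.02552472]
 [-0.90195634  0.43119541 -0.02335124]
 [ 0.03207283  0.01296633 -0.99940142]] button-> [-0.00275903 -0.00242875  0.09676477]
```

View pics/w7.png

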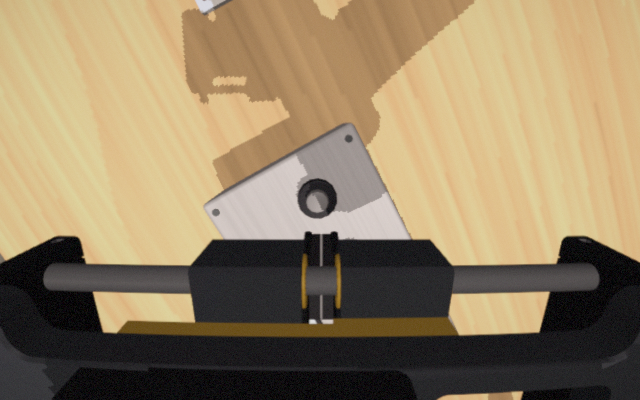

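```bash
python3 - <<'E'
from h import *
c=cap('wrist')
g=cv2.cvtColor(c['frame'],cv2.COLOR_RGB2GRAY)[170:240,285:350]
cv2.imwrite('pics/w7z.png',cv2.resize(cv2.convertScaleAbs(g,alpha=1.4,beta=15),None,fx=8,fy=8,interpolation=cv2.INTER_CUBIC))
s=sense();p=onz(c,(316.5,202),.091);print(p,s['ee_rot'].T@(p-s['tcp_pos']))
E
```

```text
[ 0.56984708 -0.12294737  0.091     ] [-0.00058686 -0.00371027  0.09690679]
```

View pics/w7z.png

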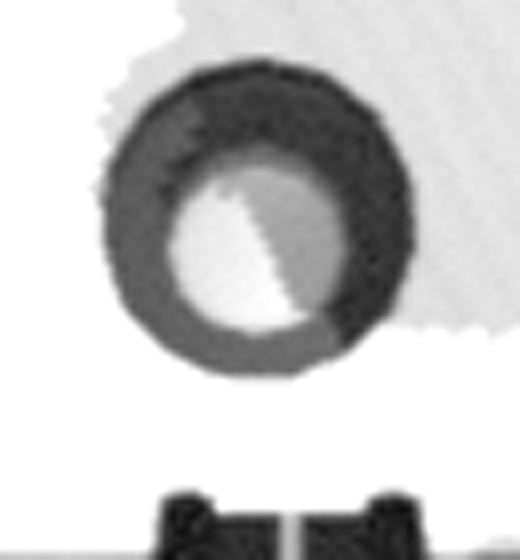

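servo_tool:
  deltas:
    - {"slide": [-0.01, -0.14, 0.3], "spin": 0}
    - {"slide": [0, 0, 0.6], "spin": 0}
    - {"slide": [0, 0, 0.7], "spin": 0}
    - {"slide": [0, 0, 0.7], "spin": 0}
    - {"slide": [0, 0, 0.6], "spin": 0}
    - {"slide": [0, 0, 0.3], "spin": 0}
    - {"slide": [0, 0, 0], "spin": 0}
    - {"slide": [0, 0, 0], "spin": 0}

```text
time_s: 20.5
tcp_pos: [0.572, -0.1199, 0.1035]
ee_rot: [[-0.425, -0.905, -0.024], [-0.904, 0.426, -0.023], [0.031, 0.011, -0.999]]
wrist_force: [-0.1, 0.2, -0.6]
gripper_width: 0.006
```

```bash
python3 - <<'E'
from h import *
c=cap('wrist','w8');mom2(4)
s=sense();print(s['ee_rot'][:,2],'button->', s['ee_rot'].T@(np.array([.5698,-.1227,.091])-s['tcp_pos']))
E
```

```text
t 20.75 tcp [ 0.5721 -0.1199  0.1041] yaw -115.22 w 0.008 j6 -30.87
mom [ 0.155 -0.139 -0.001 -0.257  0.247  0.333  0.06  -0.199  0.   ] sd 0.011 eff [ 1.900e-02  3.542e+00 -6.200e-02 -2.000e-03] [0.001 0.004 0.001 0.   ]
[-0.02232727 -0.02315267 -0.99948259] button-> [0.00307544 0.0007564  0.01317801]
```

View pics/w8.png

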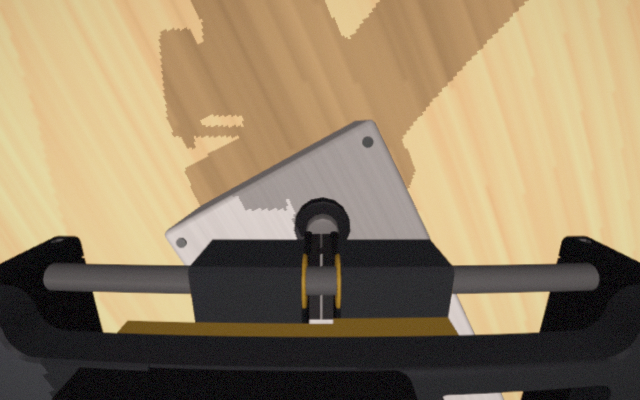

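servo_tool:
  deltas:
    - {"slide": [0.12, 0.03, 0.1], "spin": 0}
    - {"slide": [0, 0, 0.2], "spin": 0}
    - {"slide": [0, 0, 0.1], "spin": 0}
    - {"slide": [0, 0, 0], "spin": 0}

```text
time_s: 21.15
tcp_pos: [0.57, -0.123, 0.0944]
ee_rot: [[-0.426, -0.904, -0.02], [-0.904, 0.427, -0.023], [0.029, 0.009, -1.0]]
wrist_force: [-0.0, 1.2, 0.3]
gripper_width: 0.002
```

```bash
python3 - <<'E'
from h import *
mom2(6)
s=sense();print('button->', s['ee_rot'].T@(np.array([.5698,-.1227,.091])-s['tcp_pos']))
E
```

```text
t 21.45 tcp [ 0.5705 -0.1228  0.095 ] yaw -115.23 w 0.003 j6 -30.65
mom [ 0.161 -0.112 -0.018  0.204  0.068 -0.143  0.033 -0.193  0.017] sd 0.005 eff [-1.500e-02  3.487e+00 -5.200e-02 -2.000e-03] [0.003 0.004 0.003 0.   ]
button-> [8.29613505e-05 6.80031759e-04 4.04999340e-03]
```

servo_tool:
  deltas:
    - {"slide": [0, 0, 0.08], "spin": 0}
    - {"slide": [0, 0, 0.08], "spin": 0}
    - {"slide": [0, 0, 0.08], "spin": 0}

```text
time_s: 21.75
tcp_pos: [0.5708, -0.1229, 0.0894]
ee_rot: [[-0.426, -0.905, -0.018], [-0.904, 0.426, -0.023], [0.029, 0.006, -1.0]]
wrist_force: [-1.0, 1.3, 2.8]
gripper_width: 0.006
```

servo_tool:
  deltas:
    - {"slide": [0, 0, 0.06], "spin": 0}

```text
time_s: 21.85
tcp_pos: [0.5708, -0.1229, 0.0881]
ee_rot: [[-0.426, -0.905, -0.018], [-0.904, 0.426, -0.023], [0.029, 0.006, -1.0]]
wrist_force: [-1.0, 0.4, 4.0]
gripper_width: 0.008
```

servo_tool:
  deltas:
    - {"slide": [0, 0, 0.06], "spin": 0}

```text
time_s: 21.95
tcp_pos: [0.5708, -0.1229, 0.087]
ee_rot: [[-0.425, -0.905, -0.018], [-0.905, 0.426, -0.023], [0.029, 0.006, -1.0]]
wrist_force: [-2.2, 0.7, 4.9]
gripper_width: 0.006
```

servo_tool:
  deltas:
    - {"slide": [0, 0, 0.05], "spin": 0}

```text
time_s: 22.05
tcp_pos: [0.5708, -0.1229, 0.0864]
ee_rot: [[-0.425, -0.905, -0.018], [-0.905, 0.425, -0.024], [0.029, 0.006, -1.0]]
wrist_force: [-3.3, 1.8, 10.4]
gripper_width: 0.005
```

servo_tool:
  deltas:
    - {"slide": [0, 0, 0.05], "spin": 0}

```text
time_s: 22.15
tcp_pos: [0.5709, -0.1229, 0.0864]
ee_rot: [[-0.424, -0.905, -0.017], [-0.905, 0.425, -0.024], [0.029, 0.006, -1.0]]
wrist_force: [-4.2, 1.3, 11.4]
gripper_width: 0.008
```

```bash
python3 - <<'E'
from h import *
mom2(4)
E
```

```text
t 22.35 tcp [ 0.5709 -0.1229  0.0864] yaw -115.14 w 0.004 j6 -30.68
mom [ 0.704  0.893 -0.014 -3.525  2.153  8.826 -1.107 -0.258 -0.02 ] sd 0.013 eff [-0.687  3.168  0.914 -0.014] [0.017 0.003 0.013 0.   ]
```

servo_tool:
  deltas:
    - {"slide": [0, 0, 0.06], "spin": 0}

```text
time_s: 22.45
tcp_pos: [0.5709, -0.1229, 0.0864]
ee_rot: [[-0.424, -0.905, -0.017], [-0.905, 0.424, -0.024], [0.029, 0.005, -1.0]]
wrist_force: [-3.7, 2.7, 10.8]
gripper_width: 0.003
```

The button has bottomed: z is stuck at 0.0864 while the force is at 9–11 N. Releasing it and lifting away.

servo_tool:
  deltas:
    - {"slide": [0, 0, -0.2], "spin": 0}
    - {"slide": [0, 0, -0.3], "spin": 0}
    - {"slide": [0, 0, -0.6], "spin": 0}
    - {"slide": [0, 0, -1], "spin": 0}
    - {"slide": [0, 0, -1], "spin": 0}
    - {"slide": [0, 0, -1], "spin": 0}
    - {"slide": [0, 0, -1], "spin": 0}
    - {"slide": [0, 0, -0.5], "spin": 0}
    - {"slide": [0, 0, 0], "spin": 0}
    - {"slide": [0, 0, 0], "spin": 0}

```text
time_s: 23.45
tcp_pos: [0.5728, -0.1196, 0.2296]
ee_rot: [[-0.426, -0.905, -0.019], [-0.904, 0.426, -0.023], [0.029, 0.008, -1.0]]
wrist_force: [-0.0, 0.0, -0.5]
gripper_width: 0.004
```

```bash
python3 - <<'E'
from h import *
cap('scene','s9');cap('wrist','w9');cap('top','t9');mom2(4)
a=cv2.imread('pics/s9.png')[170:270,250:395]; b=cv2.imread('pics/scene0.png')[170:270,250:395]
cv2.imwrite('pics/s9z.png',cv2.resize(np.vstack([b,a]),None,fx=3,fy=3,interpolation=cv2.INTER_CUBIC))
E
```

```text
t 23.8 tcp [ 0.5728 -0.1196  0.2293] yaw -115.19 w 0.004 j6 -30.42
mom [ 0.132 -0.127  0.002  0.515 -0.166  0.351  0.059 -0.173 -0.002] sd 0.011 eff [-4.00e-03  4.23e+00 -5.30e-02 -2.00e-03] [0.001 0.005 0.001 0.   ]
```

View pics/s9z.png

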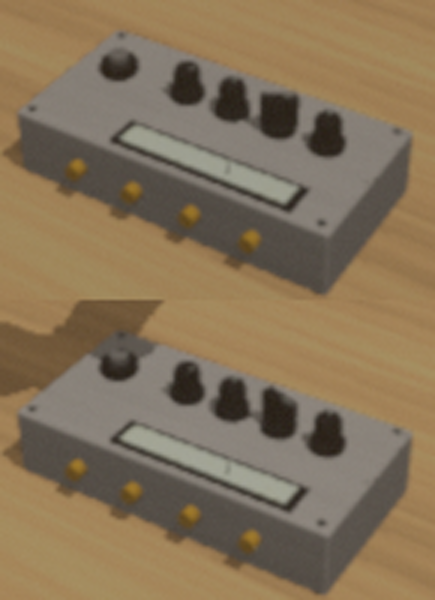

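View pics/s9.png

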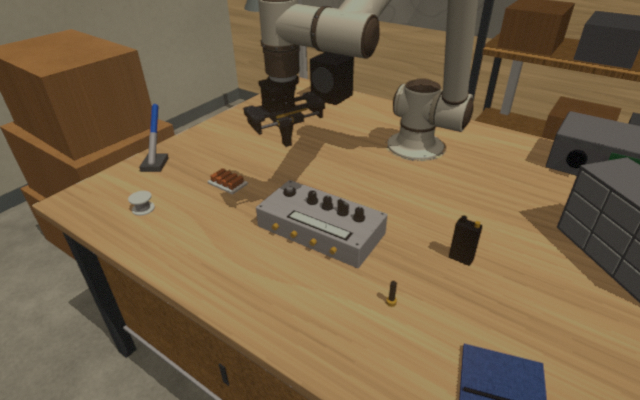

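View pics/w9.png

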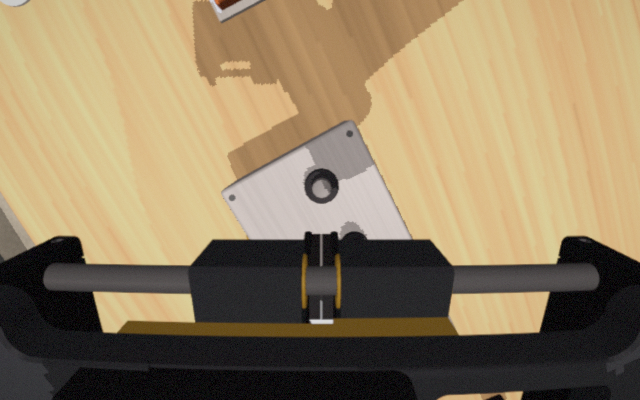

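The arm is clear. The bar knob has turned (scene ~(343,207)) and the button is up (wrist (321,185)). The handheld, stub, bank and box are where they were. Handing in.

```bash
python3 - <<'E'
from h import *
print(r.finish_job(), sense()['time_s'])
E
```

```text
the job is handed in; nothing more can be done
the job is handed in; nothing more can be done
```

I turned the bar knob clockwise onto its end stop, let go, then pressed the push button all the way down and released it. The job was handed in at about 24 s, with the arm clear and reading no load.

- **Knob:** I turned the gripper 56° in all, ending in 2.4° steps. The twist read about 0.22 N m at the end of the last step and 0.15 N m at rest. Let go, the knob eased back; the wrist camera put it at about 45° clockwise of its start.
- **Button:** It stopped moving at its full travel (about 5 mm) with 9–11 N on it, and the last picture shows it up again.
- **Surroundings:** In the last picture the box, handheld, stub and resistor bank are unmoved. I felt no contact with the round knobs.

**Less certain:**
- The twist readings are noisy (about 0.03 N m each), and friction makes the resting value ambiguous. I put the peak twist at 0.15–0.24 N m, within the 0.14–0.34 window.
- I did not measure directly that the knob still touches the stop after easing back. That rests on the task text and on the knob's angle agreeing with the estimated stop position.
- The tool was tilted by up to about 2° throughout, and the moves give no way to correct that.

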